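# Dial the batch size on the screw counter and start it

### The job

Set the screw-counting machine for a batch of 3: roll its knurled thumbwheel by the edge until the 3 stands in the middle of the little window below it, then press the round start button beside the wheel fully down and let it come up again. Leave the two small dark grey cups in front of the machine where they are.

Things in the scene. Friction and masses are not known exactly. Their poses are not given: they have to be found in the camera images.
- counter: Grey screw-counting machine, fixed to the bench, 300 mm wide, hopper on top; origin under it, its x axis points to its back. Its front is an aluminium panel sloping 35 degrees, facing world +y, give or take 30 degrees. A 12 mm steel carrying handle runs level about 140 mm straight above the wheel, so a gripper pointing straight down cannot reach it: work square to the panel, tilted 35 degrees.
- rim_top (a point): Crest of the dark knurled thumbwheel rim, which stands 10 mm out of the panel. The point is fixed to the panel and has its axes: z out of the panel (35 degrees from vertical), x up the slope and along the wheel's axle, y level, to the left of someone facing the panel. Rim 68 mm across, 16 mm wide along x. The wheel sits on a spring: sinks up to 6 mm along -z (2.4 N at first, 7.2 N at 6 mm).
- window (a point): Centre of the window, 20 mm (level) x 28 mm, in a black bezel 4 mm proud of the panel, 46 mm down the slope from the rim; axes as rim_top. One upright black digit, 10 mm wide and 20 mm tall, shows through it on a white drum that is one piece with the rim; the next digit is 16 mm further round the drum.
- wheel (a joint): Thumbwheel angle, rad. Digit d is mid-window at d x 0.6283 (3 at 1.885); stops at -0.1 and 5.76; starts between 5 and 9. It falls as the crest moves along +y of rim_top (left, seen from the front; 34 mm a rad), grows along -y. A finger pressed on the rim and moved along y drags it round by friction (about 1 N at the rim); it stays where it is left.
- start (a joint): Travel of the round start button in m: 0 up, 0.006 fully down; sprung, 5 N presses it fully down and it comes up by itself.
- start_top (a point): Middle of the top face of the start button, a grey round cap 30 mm across in a black housing on the same sloping panel, 105 mm to the left (+y of rim_top) of the wheel. Its z points out of the panel; press along -z.
- cup_a_mid (a point): Centre (half-way up) of an open square dark grey plastic cup, 55 x 55 x 45 mm, standing loose in front of the machine, nearer its right end. To be left alone.
- cup_b_mid (a point): Centre of the second such cup, nearer the left end. To be left alone.

How it is judged:
By the outcome, as a careful person would: the job done as asked, in the order asked, and still so for the second after the job is handed in, with the robot touching nothing.
It also fails if it takes over 45 s, if anything falls off the work surface, if the arm or the gripper's body presses on something with over 40 N, if the wrist force passes 120 N, or if a joint passes its speed limit or range.

### The arm

A 6-joint arm with a two-finger parallel gripper is mounted at the origin on the work surface. World frame = base frame: x ahead of the robot, y to its left, z up, the work surface at z = 0. Lengths are in m, angles in rad, forces in N, time in s.
With the tool pointing down it reaches from about 0.35 to 0.775 m from the base axis. Payload 7.3 kg.
Tool frame: the origin (TCP) lies at the very end of the fingers, on their centre line; the grasp point (between the pads) lies 19 mm behind it; z points along the fingers, y is the line along which they close (so a half turn about z gives the same grasp; the last joint's range is limited). The gripper opens to 92 mm and grips with 3 to 60 N. Pads are 19 mm wide; open, the fingers measure 130 mm over their backs; the gripper's body (75 mm by 190 mm) begins 47 mm behind the grasp point.
Start: joints at [1.164, 0.342, 1.524, -0, 1.275, -0.146], TCP at [0.135, 0.507, 0.227] pointing down, gripper open.
Joint ranges: [-2.53, 2.53], [-0.77, 2.02], [0.04, 2.7], [-1, 4.14], [0.28, 2.66], [-3.11, 3.11]. Speed limits (rad/s): [2.57, 2.57, 3.14, 3.14, 3.14, 3.14].

### API

Orientations are given as a rotation vector (axis times angle).
In Python, from workcell import r gives the robot as it stands.
- The arm moves only by the tool drive_tool, never from a script. Its argument "targets" is a list of rows, each a list of 3 entries, a list of its own where there are three numbers: the turn, a rotation vector about the tool's x, y, z normalised to -1 to 1, where 1 is pi/4 rad, then the shift along the tool's x, y, z normalised to -1 to 1, where 1 is 0.4 m, then the gripper command: -1 is fully open, 1 is shut, values between are in proportion. A call has 1 to 8 rows; each row is the pose to reach, as a shift and turn from the pose commanded when the call began, along the tool's axes at that moment; what a row does not reach only later rows make up. A row lasts 1/8 s, in which the tool goes at most 62.5 mm and 10.7 degrees, less where a joint would pass 70% of its speed; a pose out of reach is approached as far as the arm can. A call with a number of a shift or a turn outside -1 to 1 is refused whole. A call with a gripper value outside its range is refused whole. The fingers move at their own pace and stop on an object; the grip force is fixed at half the most. Time passes only in rows, so rows that repeat a pose let the fingers close. It gives the time, the measured TCP pose, the force, the opening and the grip force at its end, in the units of the state.
- r.sense(): the state, without advancing time (a new reading comes with each control period).
- r.read_camera(name): name is "side" or "top"; returns a dict with "frame" (384x512x3 uint8, red, green, blue), "vertical_fov" (degrees; the focal length in pixels is half the picture's height over the tangent of half this angle, whatever the lens; pixels are square), "cx", "cy" (the principal point, pixels), "R" (3x3) and "t" (3): a world point X has camera coordinates R X + t. Camera axes: x right, y down, z forward; pixel columns grow to the right and rows downward; lengths in m; the calibration is good to about 2 mm. A picture is of the moment at which its call begins. There is no depth.
- r.sign_off(): hands the job in; it is judged then, once.
The state is a dict: "clock": time; "q": joint angles; "qvel": joint speeds; "joint_torque": joint torques, N m; "eef_pos": TCP position; "orientation": TCP orientation; "contact_force": force on the tool from outside, world axes, zero at the start; "torque": the same for the moment, N m; "finger_gap": opening from 0.0 (shut) to 1.0 (fully open); "gripper_force": force on a finger pad.
Only numpy, scipy, OpenCV 4.12 (cv2) and the standard library are available. Lean on these libraries where they do the work, as an engineer would, in place of code of your own. Each camera call takes 0.05 s, during which the arm holds its last target. There are 200 camera calls.

## Working session

There is one attempt and no reset: what is moved stays moved. The work goes in short steps, Python scripts to look and compute and a tool call to move; the robot and the scene stay as the last step left them, time stands still between calls to the robot, and variables do not carry over. Pictures are saved under pics/ and viewed, at most 10 in all, crops included, and the job is handed in when it is done.

Besides the shell and the picture viewer there is one more tool, called after ">>>" by a JSON object that holds its "method" and its "body". drive_tool: Moves the arm, as the interface text tells. Scaled input: -1 to 1 covers 0.4 m each way for a shift and pi/4 rad each way for a turn. Its arguments: {"type":"object","properties":{"targets":{"type":"array","items":{"type":"array"}}},"required":["targets"]}

```bash
mkdir -p pics; python3 - <<'E'
from workcell import r
import cv2,numpy as np
s=r.sense();print({k:np.round(v,3).tolist() for k,v in s.items()})
for n in("side","top"):
    c=r.read_camera(n);cv2.imwrite(f"pics/{n}0.png",c["frame"][:,:,::-1]);print(n,c["vertical_fov"],c["cx"],c["cy"],np.round(c["R"],4).tolist(),np.round(c["t"],4).tolist())
E
```

```text
{'clock': 0.0, 'q': [1.164, 0.343, 1.525, 0.0, 1.275, -0.146], 'qvel': [0.001, -0.001, 0.001, -0.001, 0.001, -0.001], 'joint_torque': [0.001, -43.125, -24.421, 0.072, 0.056, -0.0], 'eef_pos': [0.135, 0.507, 0.226], 'orientation': [-0.408, -3.115, 0.002], 'contact_force': [0.599, -0.396, -0.57], 'torque': [0.015, -0.014, -0.034], 'gripper_force': 0.0, 'finger_gap': 1.0}
side 47.483161738279804 253.1859453017504 192.32078675321625 [[-0.9936, -0.1128, -0.0046], [-0.0854, 0.7774, -0.6232], [0.0739, -0.6189, -0.782]] [0.5599, 0.165, 0.7001]
top 52.70576936722209 254.7628122058671 188.81120190136068 [[0.0252, -0.9995, 0.0167], [-0.9827, -0.0278, -0.183], [0.1834, -0.0118, -0.983]] [-0.07, 0.5827, 0.64]
```

View pics/side0.png

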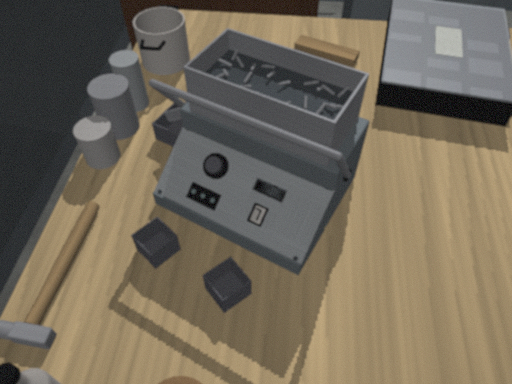

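View pics/top0.png

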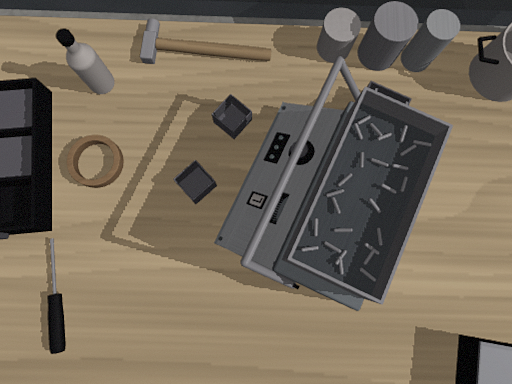

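```bash
python3 - <<'E'
import cv2,numpy as np
a=cv2.imread("pics/side0.png")[145:235,180:300]; b=cv2.imread("pics/top0.png")[125:225,235:325]
a=cv2.resize(a,None,fx=6,fy=6,interpolation=cv2.INTER_CUBIC)[:540,:720]
b=cv2.resize(b,None,fx=6,fy=6,interpolation=cv2.INTER_CUBIC)
for n,i in(("a",a),("b",b)):
    cv2.imwrite(f"pics/z{n}.png",i)
E
```

```text
(no output)
```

View pics/za.png

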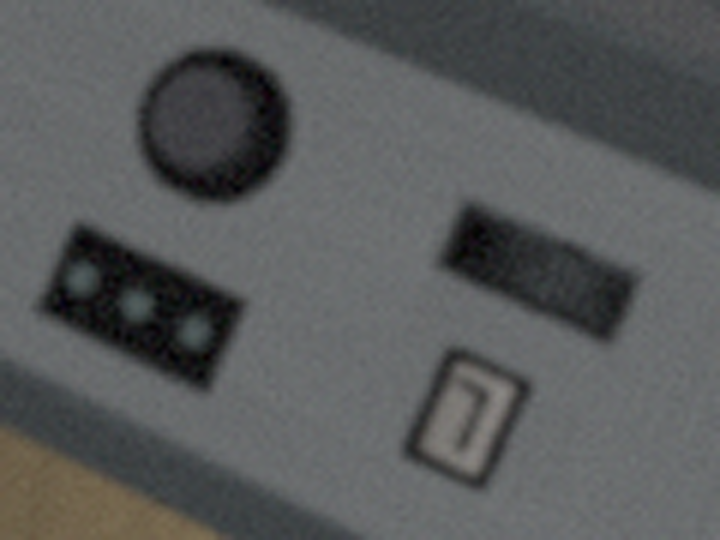

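View pics/zb.png

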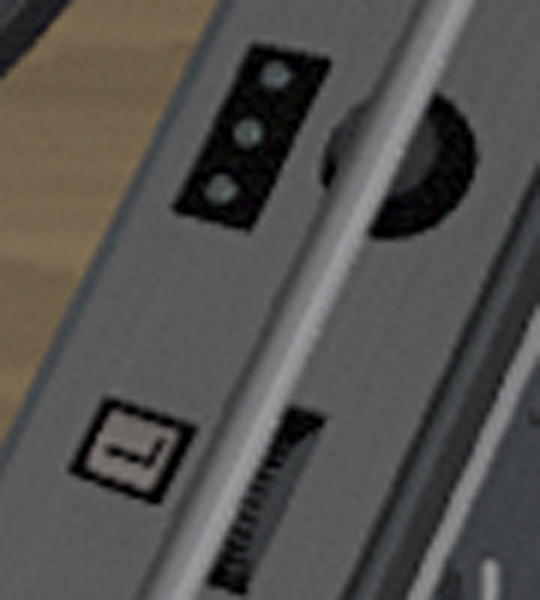

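```bash
cat > h.py <<'E'
import numpy as np
from scipy.optimize import least_squares
from scipy.spatial.transform import Rotation as Ro
C={"side":(47.483161738279804,253.186,192.321,[[-0.9936,-0.1128,-0.0046],[-0.0854,0.7774,-0.6232],[0.0739,-0.6189,-0.782]],[0.5599,0.165,0.7001]),
"top":(52.70576936722209,254.763,188.811,[[0.0252,-0.9995,0.0167],[-0.9827,-0.0278,-0.183],[0.1834,-0.0118,-0.983]],[-0.07,0.5827,0.64])}
def proj(n,X):
    v,cx,cy,R,t=C[n];f=192/np.tan(np.radians(v/2));p=np.array(R)@X+t
    return np.array([cx,cy])+f*p[:2]/p[2]
def frame(yaw): # rim_top axes as columns; outward heading yaw from +y
    h=np.array([-np.sin(yaw),np.cos(yaw),0]);u=np.array([0,0,1.])
    a=np.radians(35);z=np.cos(a)*u+np.sin(a)*h;x=np.sin(a)*u-np.cos(a)*h
    return np.c_[x,np.cross(z,x),z]
E
cat > fit.py <<'E'
from h import *
s=lambda u,v:np.array([180+(u+.5)/6-.5,145+(v+.5)/6-.5]); t=lambda u,v:np.array([235+(u+.5)/6-.5,125+(v+.5)/6-.5])
def tri(a,b): return least_squares(lambda X:np.r_[proj("side",X)-a,proj("top",X)-b],[.4,0,.1])
obs={"win":(s(468,419),t(134,450)),"l1":(s(82,278),t(275,75)),"l3":(s(196,332),t(220,190)),"but":(s(203,119),t(398,152)),"rim":(s(540,270),t(268,500)),
"wTL":(s(455,347),t(197,428)) if 0 else (s(455,347),t(180,424))}
obs.pop("wTL")
T={k:tri(*o) for k,o in obs.items()}
for k,v in T.items(): print(k,v.x.round(4),v.fun.round(1))
d=T["l1"].x-T["l3"].x; print("led yaw",np.degrees(np.arctan2(d[1],d[0])))
def res(p):
    A=frame(p[3]);W=p[:3];L=lambda *q:W+A@np.array(q)
    pts={"win":W,"rim":L(.046,0,.004),"but":L(p[4],.105,p[5]),"l1":L(p[6],p[7],0),"l3":L(p[6],p[8],0)}
    e=[]
    for k,X in pts.items():
        e+=list(proj("side",X)-obs[k][0])
        e+=list((proj("top",X)-obs[k][1])*(1 if k not in("rim","but") else .3))
    return np.array(e)
w=T["win"].x
f=least_squares(res,[*w,0.3,.046,.004,0,.12,.08],loss="soft_l1")
print(f.x.round(4),np.degrees(f.x[3]),res(f.x).round(1))
A=frame(f.x[3]);print(A.round(4).tolist());print("rim",f.x[:3]+A@[.046,0,.006],"but",f.x[:3]+A@[f.x[4],.105,f.x[5]])
E
python3 fit.py
```

```text
win [ 0.5635 -0.0586  0.0553] [-0.6 -0.2 -0.1  0.7]
l1 [ 0.6821 -0.0992  0.0521] [-0.5 -0.2 -0.1  0.6]
l3 [ 0.6451 -0.0829  0.0522] [-0.5 -0.2 -0.1  0.5]
but [ 0.6483 -0.1323  0.0891] [-0.3 -0.1 -0.   0.3]
rim [ 0.5471 -0.0969  0.0767] [-0.5 -0.1 -0.1  0.5]
led yaw -23.788220114996225
[ 0.5624 -0.0577  0.0568 -0.415   0.0463  0.0134 -0.0118  0.127   0.0865] -23.77792817478649 [-0.  -0.2 -0.6  1.2 -1.4 -0.7 -1.1 -0.3  0.2 -0.1 -0.7  0.1 -0.6  0.1
  0.3  0.7 -0.5  0.2  0.4  0.7]
[[-0.3303, 0.9151, 0.2313], [-0.7496, -0.4032, 0.5249], [0.5736, 0.0, 0.8192]]
rim [ 0.5486411  -0.08904885  0.08806252] but [ 0.64633436 -0.12773859  0.09429414]
```

```bash
cat >> h.py <<'E'
A=frame(-0.415); RIM=np.array([.5486,-.0890,.0881]); RT=np.c_[-A[:,0],A[:,1],-A[:,2]]
def rel(s,P,R):
    R0=Ro.from_rotvec(s["orientation"]);w=(R0.inv()*R).as_rotvec()/(np.pi/4);d=R0.inv().apply(P-np.array(s["eef_pos"]))/.4
    return w.round(3).tolist(),d.round(4).tolist()
def loc(s): return A.T@(np.array(s["eef_pos"])-RIM)*1000
def show(s):
    F=A.T@np.array(s["contact_force"]);print(round(s["clock"],2),"loc mm",loc(s).round(1),"F",F.round(1),"turn err",rel(s,RIM,Ro.from_matrix(RT))[0],"gap",round(s["finger_gap"],2))
E
python3 - <<'E'
from h import *
from workcell import r
from scipy.spatial.transform import Slerp
s=r.sense();R0=Ro.from_rotvec(s["orientation"]);S=Slerp([0,1],Ro.concatenate([R0,Ro.from_matrix(RT)]))
P0=np.array(s["eef_pos"]);P1=RIM+A@[0,0,.15]
prev=dict(s)
for f in(1/3,2/3,1):
    P=P0+f*(P1-P0)+np.array([0,0,.08*(f<1)]);R=S(f)
    print(rel(prev,P,R),P.round(3)); prev={"orientation":R.as_rotvec(),"eef_pos":P}
    # joints check
    z=R.as_matrix()[:,2]; print("wrist",(P-.25*z).round(3),"z",z.round(2))
E
```

```text
([0.222, -0.19, 0.707], [-0.4719, -0.3204, -0.187]) [0.285 0.335 0.301]
wrist [0.275 0.39  0.545] z [ 0.04 -0.22 -0.97]
([0.222, -0.19, 0.707], [-0.5569, -0.0134, 0.1223]) [0.434 0.162 0.296]
wrist [0.446 0.267 0.522] z [-0.05 -0.42 -0.91]
([0.222, -0.19, 0.707], [-0.3705, 0.3269, 0.3553]) [ 0.583 -0.01   0.211]
wrist [0.641 0.121 0.416] z [-0.23 -0.52 -0.82]
```

>>> {"method": "drive_tool", "body": {"targets": [[[0.06,-0.05,0.18],[-0.12,-0.08,-0.05],1],[[0.11,-0.09,0.35],[-0.24,-0.16,-0.09],1],[[0.17,-0.14,0.53],[-0.35,-0.24,-0.14],1],[[0.22,-0.19,0.7],[-0.47,-0.32,-0.19],1],[[0.22,-0.19,0.7],[-0.47,-0.32,-0.19],1],[[0.22,-0.19,0.7],[-0.47,-0.32,-0.19],1]]}}

```text
clock: 0.85
eef_pos: [0.2836, 0.3352, 0.3022]
orientation: [1.188, 2.761, -0.285]
contact_force: [0.7, 0.5, -0.5]
finger_gap: 0.396
gripper_force: 0.0
```

>>> {"method": "drive_tool", "body": {"targets": [[[0.06,-0.05,0.18],[-0.14,0,0.03],1],[[0.11,-0.09,0.35],[-0.28,-0.01,0.06],1],[[0.17,-0.14,0.53],[-0.42,-0.01,0.09],1],[[0.22,-0.19,0.7],[-0.56,-0.01,0.12],1],[[0.22,-0.19,0.7],[-0.56,-0.01,0.12],1],[[0.22,-0.19,0.7],[-0.56,-0.01,0.12],1]]}}

```text
clock: 1.6
eef_pos: [0.4353, 0.1648, 0.2975]
orientation: [1.815, 2.208, -0.527]
contact_force: [-0.6, 1.0, -0.2]
finger_gap: 0.007
gripper_force: 0.0
```

```bash
python3 - <<'E'
from h import *
from workcell import r
s=r.sense();show(s);print(s["eef_pos"],s["q"]);print(rel(s,RIM+A@[0,0,.15],Ro.from_matrix(RT)))
E
```

```text
1.6 loc mm [ -32.7 -206.   278.6] F [-0.7 -1.   0.2] turn err [0.228, -0.195, 0.723] gap 0.01
[0.43534213 0.16481929 0.2975345 ] [ 0.44215464  0.34015882  1.41105239 -0.36612256  1.62439937  0.27110316]
([0.228, -0.195, 0.723], [-0.3796, 0.3163, 0.3621])
```

>>> {"method": "drive_tool", "body": {"targets": [[[0.06,-0.05,0.18],[-0.09,0.08,0.09],1],[[0.11,-0.1,0.36],[-0.19,0.16,0.18],1],[[0.17,-0.15,0.54],[-0.28,0.24,0.27],1],[[0.228,-0.195,0.723],[-0.38,0.316,0.362],1],[[0.228,-0.195,0.723],[-0.38,0.316,0.362],1],[[0.228,-0.195,0.723],[-0.38,0.316,0.362],1]]}}

```text
clock: 2.35
eef_pos: [0.5833, -0.01, 0.2121]
orientation: [2.276, 1.485, -0.716]
contact_force: [0.2, 1.0, -0.1]
finger_gap: 0.003
gripper_force: 0.0
```

```bash
python3 - <<'E'
from h import *
from workcell import r
import cv2
s=r.sense();show(s);print(s["q"])
print(rel(s,RIM+A@[0,0,.02],Ro.from_matrix(RT)))
a=[r.read_camera(n)["frame"][:,:,::-1] for n in("side","top")]
for n in("side","top"): print(proj(n,np.array(s["eef_pos"])).round(1))
a=[cv2.resize(a[0][100:260,140:380],None,fx=2.4,fy=2.4),cv2.resize(a[1][80:280,190:390],None,fx=1,fy=1)]
o=np.zeros((600,580,3),np.uint8);o[:384,:576]=a[0];o[390:590,:200]=a[1];cv2.imwrite("pics/c.png",o)
E
```

```text
2.35 loc mm [  0.4  -0.  151.1] F [-0.9 -0.2  0.5] turn err [0.002, -0.001, 0.0] gap 0.0
[ 0.1212364   0.67597897  1.16179651 -0.51706028  1.63586539  0.58973405]
([0.002, -0.001, 0.0], [0.0009, -0.0003, 0.3277])
[238.6 173.8]
[224.7 167.9]
```

View pics/c.png

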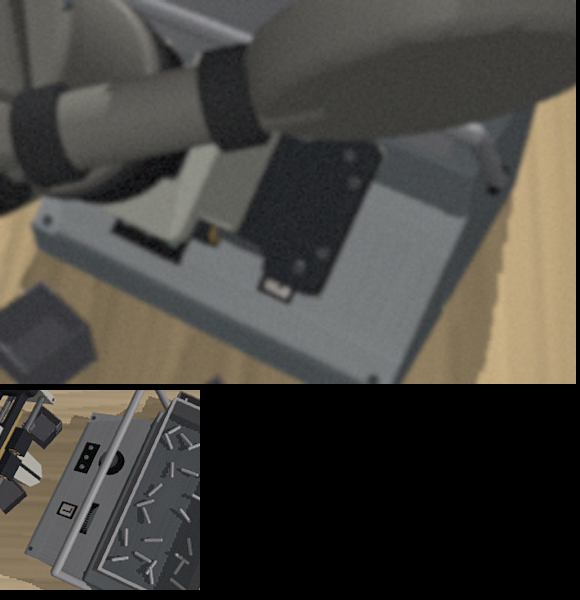

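>>> {"method": "drive_tool", "body": {"targets": [[[0,0,0],[0,-0.01,0.1],1],[[0,0,0],[0,-0.03,0.2],1],[[0,0,0],[0,-0.03,0.3],1],[[0,0,0],[0,-0.03,0.345],1],[[0,0,0],[0,-0.03,0.345],1]]}}

```text
clock: 3.08
eef_pos: [0.5403, -0.0785, 0.0997]
orientation: [2.277, 1.483, -0.716]
contact_force: [0.3, 0.5, 1.0]
finger_gap: 0.002
gripper_force: 0.0
```

```bash
python3 - <<'E'
from h import *
from workcell import r
import cv2
s=r.sense();show(s)
a=[r.read_camera(n)["frame"][:,:,::-1] for n in("side","top")]
for n in("side","top"): print(proj(n,np.array(s["eef_pos"])).round(1))
o=np.hstack([cv2.resize(a[0][130:240,190:310],None,fx=3.3,fy=3.3,interpolation=2),cv2.resize(a[1][125:235,215:335],None,fx=3.3,fy=3.3,interpolation=2)])
cv2.imwrite("pics/d.png",o)
E
```

```text
3.08 loc mm [  1.5 -11.8  13.1] F [0.1 0.1 1.2] turn err [0.002, -0.0, -0.002] gap 0.0
[272.5 189.7]
[269.1 210.4]
```

View pics/d.png

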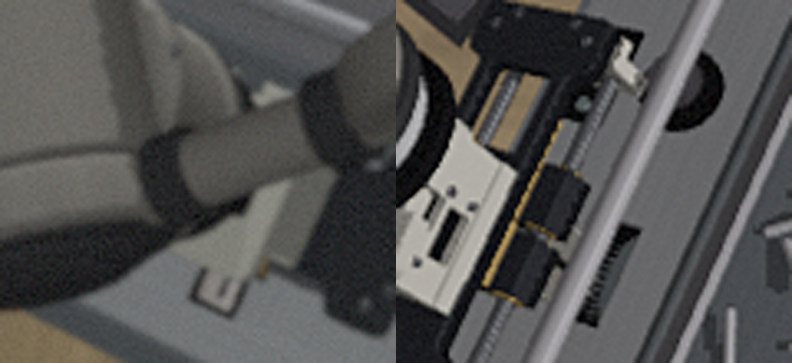

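>>> {"method": "drive_tool", "body": {"targets": [[[0,0,0],[0.003,0,0.015],1],[[0,0,0],[0.003,0,0.0225],1],[[0,0,0],[0.003,0,0.0225],1]]}}

```text
clock: 3.55
eef_pos: [0.5392, -0.0832, 0.0909]
orientation: [2.278, 1.482, -0.717]
contact_force: [-0.4, 0.1, 0.1]
finger_gap: 0.004
gripper_force: 0.0
```

```bash
python3 -c "
from h import *
from workcell import r
show(r.sense())"
```

```text
3.55 loc mm [  0.4 -11.    3.2] F [ 0.1 -0.4  0. ] turn err [0.001, 0.0, -0.003] gap 0.0
```

>>> {"method": "drive_tool", "body": {"targets": [[[0,0,0],[0,0,0.004],1],[[0,0,0],[0,0,0.0075],1],[[0,0,0],[0,0,0.0075],1]]}}

```text
clock: 3.92
eef_pos: [0.5388, -0.0847, 0.0887]
orientation: [2.278, 1.481, -0.716]
contact_force: [0.6, 1.8, 2.3]
finger_gap: 0.005
gripper_force: 1.5
```

```bash
python3 -c "
from h import *
from workcell import r
show(r.sense())"
```

```text
3.92 loc mm [  0.4 -10.7   0.5] F [-0.3 -0.2  2.9] turn err [0.002, -0.0, -0.004] gap 0.0
```

>>> {"method": "drive_tool", "body": {"targets": [[[0,0,0],[0,0,0.0065],1],[[0,0,0],[0,0.0,0.0065],1],[[0,0,0],[0,0.012,0.0065],1],[[0,0,0],[0,0.025,0.0065],1],[[0,0,0],[0,0.037,0.0065],1],[[0,0,0],[0,0.05,0.0065],1],[[0,0,0],[0,0.06,0.0065],1],[[0,0,0],[0,0.06,0.0065],1]]}}

```text
clock: 4.92
eef_pos: [0.5608, -0.0962, 0.0865]
orientation: [2.278, 1.481, -0.714]
contact_force: [3.4, 1.6, 4.0]
finger_gap: 0.003
gripper_force: 2.8
```

```bash
python3 -c "
from h import *
from workcell import r
import cv2
show(r.sense())
a=[r.read_camera(n)['frame'][:,:,::-1] for n in('side','top')]
cv2.imwrite('pics/e.png',np.hstack([cv2.resize(a[0][195:235,230:290],None,fx=6,fy=6,interpolation=2),cv2.resize(a[1][175:215,240:300],None,fx=6,fy=6,interpolation=2)]))"
```

```text
4.92 loc mm [ 0.5 14.1 -2.3] F [-0.   2.4  5. ] turn err [0.003, -0.001, -0.004] gap 0.0
```

View pics/e.png

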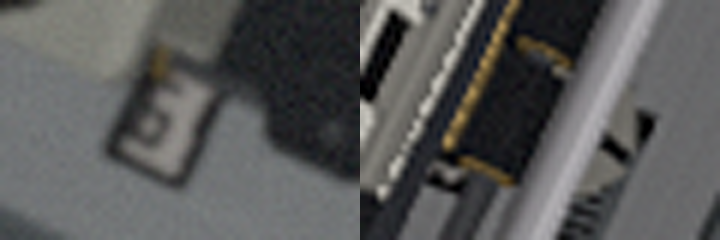

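>>> {"method": "drive_tool", "body": {"targets": [[[0,0,0],[0,0,-0.015],1],[[0,0,0],[0,0,-0.025],1],[[0,0,0],[0,-0.035,-0.025],1],[[0,0,0],[0,-0.067,-0.025],1],[[0,0,0],[0,-0.067,-0.025],1],[[0,0,0],[0,-0.067,-0.01],1],[[0,0,0],[0,-0.067,0],1],[[0,0,0],[0,-0.067,0],1]]}}

```text
clock: 6.02
eef_pos: [0.5356, -0.0852, 0.0864]
orientation: [2.278, 1.481, -0.716]
contact_force: [0.8, 3.5, 3.2]
finger_gap: 0.001
gripper_force: 2.2
```

>>> {"method": "drive_tool", "body": {"targets": [[[0,0,0],[0,0.0,0],1],[[0,0,0],[0,0.012,0],1],[[0,0,0],[0,0.025,0],1],[[0,0,0],[0,0.037,0],1],[[0,0,0],[0,0.05,0],1],[[0,0,0],[0,0.062,0],1],[[0,0,0],[0,0.062,0],1]]}}

```text
clock: 6.9
eef_pos: [0.5591, -0.0954, 0.0866]
orientation: [2.277, 1.481, -0.714]
contact_force: [2.7, 1.7, 5.3]
finger_gap: 0.006
gripper_force: 2.9
```

```bash
python3 -c "
from h import *
from workcell import r
import cv2
show(r.sense())
a=r.read_camera('side')['frame'][:,:,::-1]
cv2.imwrite('pics/f.png',cv2.resize(a[195:235,230:290],None,fx=6,fy=6,interpolation=2))"
```

```text
6.9 loc mm [ 0.5 12.2 -2.2] F [0.9 1.8 5.8] turn err [0.003, -0.001, -0.004] gap 0.01
```

>>> {"method": "drive_tool", "body": {"targets": [[[0,0,0],[0,0,-0.015],1],[[0,0,0],[0,0,-0.025],1],[[0,0,0],[0,-0.035,-0.025],1],[[0,0,0],[0,-0.062,-0.025],1],[[0,0,0],[0,-0.062,-0.025],1],[[0,0,0],[0,-0.062,-0.01],1],[[0,0,0],[0,-0.062,0],1],[[0,0,0],[0,-0.062,0],1]]}}

```text
clock: 7.95
eef_pos: [0.5356, -0.0851, 0.0864]
orientation: [2.278, 1.481, -0.716]
contact_force: [-0.4, 3.3, 3.3]
finger_gap: 0.008
gripper_force: 2.2
```

>>> {"method": "drive_tool", "body": {"targets": [[[0,0,0],[0,0.0,0],1],[[0,0,0],[0,0.012,0],1],[[0,0,0],[0,0.025,0],1],[[0,0,0],[0,0.037,0],1],[[0,0,0],[0,0.05,0],1],[[0,0,0],[0,0.062,0],1],[[0,0,0],[0,0.062,0],1]]}}

```text
clock: 8.82
eef_pos: [0.5591, -0.0955, 0.0866]
orientation: [2.277, 1.481, -0.714]
contact_force: [4.2, 2.2, 4.2]
finger_gap: 0.007
gripper_force: 2.9
```

>>> {"method": "drive_tool", "body": {"targets": [[[0,0,0],[0,0,-0.015],1],[[0,0,0],[0,0,-0.025],1],[[0,0,0],[0,-0.03,-0.1],1],[[0,0,0],[0,-0.05,-0.2],1],[[0,0,0],[0,-0.05,-0.2],1]]}}

```text
clock: 9.45
eef_pos: [0.5591, -0.0436, 0.154]
orientation: [2.277, 1.482, -0.711]
contact_force: [0.7, -0.2, -1.3]
finger_gap: 0.006
gripper_force: 0.0
```

```bash
python3 -c "
from h import *
from workcell import r
import cv2
show(r.sense())
f=cv2.imread('pics/f.png')
a=[r.read_camera(n)['frame'][:,:,::-1] for n in('side','top')]
cv2.imwrite('pics/g.png',np.hstack([f,cv2.resize(a[0][195:235,230:290],None,fx=6,fy=6,interpolation=2)]))
cv2.imwrite('pics/g.png',np.vstack([cv2.imread('pics/g.png'),np.hstack([cv2.resize(a[1][175:215,240:300],None,fx=6,fy=6,interpolation=2)]*2)]))"
```

```text
9.45 loc mm [ 0.3 -8.6 80.3] F [-0.8  0.7 -1. ] turn err [0.006, -0.002, -0.004] gap 0.01
```

View pics/g.png

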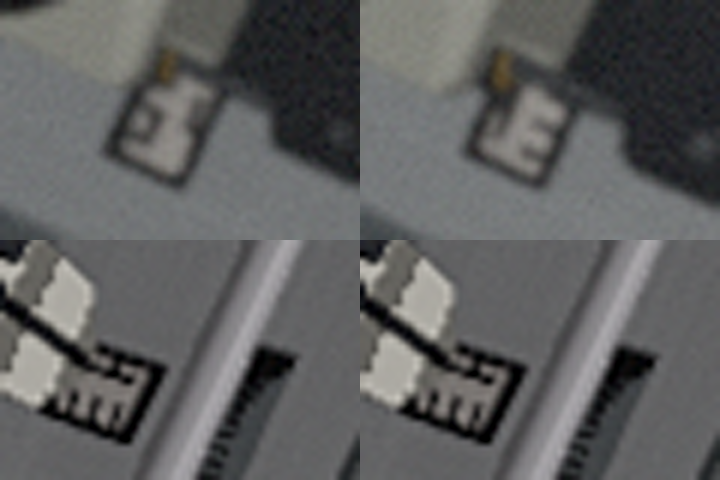

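>>> {"method": "drive_tool", "body": {"targets": [[[0,0,0],[0,0.006,0.1],1],[[0,0,0],[0,0.006,0.17],1],[[0,0,0],[0,0.006,0.19],1],[[0,0,0],[0,0.006,0.2],1],[[0,0,0],[0,0.006,0.2],1],[[0,0,0],[0,0.016,0.2],1],[[0,0,0],[0,0.026,0.2],1],[[0,0,0],[0,0.026,0.2],1]]}}

```text
clock: 10.55
eef_pos: [0.5507, -0.091, 0.0877]
orientation: [2.277, 1.481, -0.712]
contact_force: [1.8, 0.4, 4.7]
finger_gap: 0.0
gripper_force: 2.6
```

>>> {"method": "drive_tool", "body": {"targets": [[[0,0,0],[0,0,-0.015],1],[[0,0,0],[0,0,-0.025],1],[[0,0,0],[0,-0.03,-0.1],1],[[0,0,0],[0,-0.15,-0.22],1],[[0,0,0],[0,-0.25,-0.25],1],[[0,0,0],[0,-0.35,-0.25],1],[[0,0,0],[0,-0.35,-0.25],1]]}}

```text
clock: 11.42
eef_pos: [0.4424, 0.0192, 0.1684]
orientation: [2.276, 1.485, -0.717]
contact_force: [0.2, -0.3, -0.1]
finger_gap: 0.007
gripper_force: 0.0
```

```bash
cat > win.py <<'E'
from h import *
from workcell import r
import cv2,sys
show(r.sense())
W=np.array([.5624,-.0577,.0568])
def rect(n,img):
    q=[(.022,.018),(.022,-.018),(-.022,-.018),(-.022,.018)] # (x up, y left) -> image TL,TR,BR,BL
    src=np.float32([proj(n,W+A@[x,y,-.002]) for x,y in q]);dst=np.float32([[0,0],[288,0],[288,352],[0,352]])
    return cv2.warpPerspective(img,cv2.getPerspectiveTransform(src,dst),(288,352),flags=2)
ims={n:np.mean([r.read_camera(n)["frame"][:,:,::-1].astype(float) for _ in range(3)],0).astype(np.uint8) for n in("side","top")}
cv2.imwrite(sys.argv[1],np.hstack([rect(n,i) for n,i in ims.items()]))
E
python3 win.py pics/w1.png
```

```text
11.43 loc mm [   0.  -140.8   98. ] F [ 0.1  0.3 -0.2] turn err [0.001, 0.0, -0.0] gap 0.01
```

View pics/w1.png

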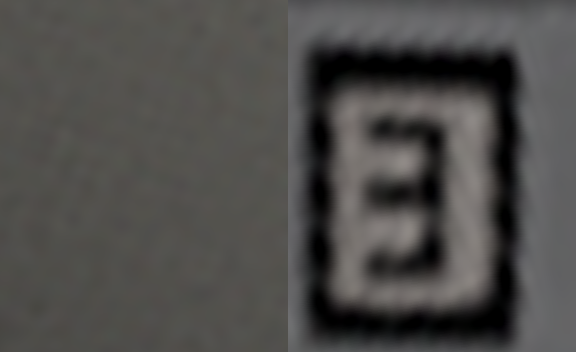

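```bash
python3 -c "
from h import *
W=np.array([.5624,-.0577,.0568])
for n in C:
    R=np.array(C[n][3]);d=A.T@(-R.T@C[n][4]-W);print(n,d.round(3),'y shift per mm depth',(d[1]/d[2]).round(3))
import cv2
g=cv2.imread('pics/w1.png',0)[:,288:]
print([int(v) for v in g[110:285].mean(0)[20:230:4]])"
```

```text
side [ 0.037 -0.212  0.702] y shift per mm depth -0.302
top [ 0.416 -0.101  0.539] y shift per mm depth -0.188
[44, 25, 11, 9, 15, 34, 58, 81, 99, 110, 116, 117, 114, 107, 98, 90, 83, 77, 74, 74, 75, 77, 79, 81, 81, 79, 74, 67, 56, 44, 33, 29, 35, 50, 70, 91, 106, 115, 120, 123, 126, 127, 124, 116, 103, 85, 63, 39, 18, 6, 6, 20, 44]
```

>>> {"method": "drive_tool", "body": {"targets": [[[0,0,0],[0,0.12,0],1],[[0,0,0],[0,0.24,0],1],[[0,0,0],[0,0.352,0.05],1],[[0,0,0],[0,0.352,0.15],1],[[0,0,0],[0,0.352,0.225],1],[[0,0,0],[0,0.352,0.225],1],[[0,0,0],[0,0.352,0.225],1]]}}

```text
clock: 12.6
eef_pos: [0.5532, -0.0862, 0.0954]
orientation: [2.278, 1.481, -0.715]
contact_force: [1.0, 0.1, 0.9]
finger_gap: 0.006
gripper_force: 0.0
```

```bash
python3 -c "
from h import *
from workcell import r
show(r.sense())"
```

```text
12.6 loc mm [0.6 3.  8.6] F [0.1 0.9 1.1] turn err [0.002, -0.001, -0.005] gap 0.01
```

>>> {"method": "drive_tool", "body": {"targets": [[[0,0,0],[0,0,0.016],1],[[0,0,0],[0,0,0.0265],1],[[0,0,0],[0,0,0.0265],1],[[0,0,0],[0,-0.002,0.0265],1],[[0,0,0],[0,-0.004,0.0265],1],[[0,0,0],[0,-0.004,0.0265],1],[[0,0,0],[0,-0.004,0.01],1],[[0,0,0],[0,-0.004,-0.02],1]]}}

```text
clock: 13.6
eef_pos: [0.5517, -0.0814, 0.1009]
orientation: [2.279, 1.482, -0.721]
contact_force: [0.0, 0.4, 0.1]
finger_gap: 0.004
gripper_force: 0.0
```

>>> {"method": "drive_tool", "body": {"targets": [[[0,0,0],[0,0,-0.05],1],[[0,0,0],[0,-0.1,-0.15],1],[[0,0,0],[0,-0.22,-0.2],1],[[0,0,0],[0,-0.34,-0.2],1],[[0,0,0],[0,-0.34,-0.2],1]]}}

```text
clock: 14.22
eef_pos: [0.4441, 0.0169, 0.167]
orientation: [2.276, 1.485, -0.719]
contact_force: [-0.3, -0.2, 0.2]
finger_gap: 0.006
gripper_force: 0.0
```

```bash
python3 win.py pics/w2.png; python3 -c "
import cv2
g=cv2.imread('pics/w2.png',0)[:,288:]
print([int(v) for v in g[110:285].mean(0)[20:230:4]])"
```

```text
14.22 loc mm [   0.4 -138.3   96.1] F [ 0.4 -0.2 -0. ] turn err [-0.0, 0.002, 0.0] gap 0.01
[48, 31, 16, 5, 3, 7, 18, 39, 62, 83, 98, 108, 113, 115, 116, 116, 117, 116, 113, 110, 105, 98, 91, 85, 80, 77, 76, 78, 81, 84, 87, 88, 85, 78, 67, 53, 38, 29, 30, 45, 68, 91, 106, 110, 102, 86, 65, 42, 20, 8, 7, 20, 44]
```

>>> {"method": "drive_tool", "body": {"targets": [[[0,0,0],[0,0.12,0],1],[[0,0,0],[0,0.24,0],1],[[0,0,0],[0,0.34,0.05],1],[[0,0,0],[0,0.34,0.15],1],[[0,0,0],[0,0.34,0.225],1],[[0,0,0],[0,0.34,0.225],1],[[0,0,0],[0,0.34,0.225],1]]}}

```text
clock: 15.4
eef_pos: [0.5512, -0.0865, 0.0938]
orientation: [2.278, 1.481, -0.715]
contact_force: [1.2, 0.2, -0.1]
finger_gap: 0.007
gripper_force: 0.0
```

>>> {"method": "drive_tool", "body": {"targets": [[[0,0,0],[0,0,0],1],[[0,0,0],[0,0,0],1],[[0,0,0],[0,0,0],1],[[0,0,0],[0,0,0],1]]}}

```text
clock: 15.9
eef_pos: [0.5505, -0.0865, 0.0932]
orientation: [2.278, 1.482, -0.716]
contact_force: [-0.5, 0.0, 0.4]
finger_gap: 0.005
gripper_force: 0.0
```

```bash
python3 -c "
from h import *
from workcell import r
show(r.sense())"
```

```text
15.9 loc mm [0.4 0.8 5.9] F [ 0.3 -0.4  0.2] turn err [0.001, -0.0, -0.004] gap 0.0
```

>>> {"method": "drive_tool", "body": {"targets": [[[0,0,0],[0,0,0.01],1],[[0,0,0],[0,0,0.02],1],[[0,0,0],[0,0,0.02],1],[[0,0,0],[0,0,0.02],1]]}}

```text
clock: 16.4
eef_pos: [0.5489, -0.0907, 0.0868]
orientation: [2.278, 1.481, -0.715]
contact_force: [1.0, 2.9, 4.1]
finger_gap: 0.009
gripper_force: 3.0
```

```bash
python3 -c "
from h import *
from workcell import r
show(r.sense())"
```

```text
16.4 loc mm [ 0.4  1.  -1.9] F [-0.1 -0.3  5.1] turn err [0.002, -0.001, -0.004] gap 0.01
```

>>> {"method": "drive_tool", "body": {"targets": [[[0,0,0],[0,0.0035,0],1],[[0,0,0],[0,0.0065,0],1],[[0,0,0],[0,0.0065,0],1],[[0,0,0],[0,0.0065,0],1]]}}

```text
clock: 16.9
eef_pos: [0.5511, -0.0919, 0.0865]
orientation: [2.278, 1.481, -0.716]
contact_force: [1.6, 3.5, 4.4]
finger_gap: 0.005
gripper_force: 3.1
```

```bash
python3 -c "
from h import *
from workcell import r
show(r.sense())"
```

```text
16.9 loc mm [ 0.4  3.5 -2.3] F [-0.7  0.1  5.8] turn err [0.001, -0.0, -0.004] gap 0.01
```

>>> {"method": "drive_tool", "body": {"targets": [[[0,0,0],[0,0,-0.02],1],[[0,0,0],[0,0,-0.07],1],[[0,0,0],[0,-0.1,-0.17],1],[[0,0,0],[0,-0.22,-0.22],1],[[0,0,0],[0,-0.34,-0.22],1],[[0,0,0],[0,-0.34,-0.22],1]]}}

```text
clock: 17.65
eef_pos: [0.4443, 0.0103, 0.1585]
orientation: [2.276, 1.485, -0.72]
contact_force: [0.2, -0.3, -0.3]
finger_gap: 0.003
gripper_force: 0.0
```

```bash
python3 win.py pics/w3.png; python3 -c "
import cv2
g=cv2.imread('pics/w3.png',0)[:,288:]
print([int(v) for v in g[110:285].mean(0)[20:230:4]])"
```

```text
17.65 loc mm [   0.4 -135.5   85.7] F [-0.   0.3 -0.4] turn err [-0.0, 0.002, 0.0] gap 0.0
[46, 28, 13, 5, 7, 19, 42, 69, 91, 105, 112, 114, 115, 116, 117, 117, 114, 108, 101, 94, 88, 83, 79, 77, 76, 76, 78, 81, 85, 85, 83, 78, 67, 52, 38, 30, 30, 43, 64, 88, 109, 121, 124, 118, 106, 87, 64, 40, 18, 6, 6, 21, 44]
```

>>> {"method": "drive_tool", "body": {"targets": [[[0,0,0],[0,0.12,0],1],[[0,0,0],[0,0.24,0],1],[[0,0,0],[0,0.34,0.05],1],[[0,0,0],[0,0.34,0.15],1],[[0,0,0],[0,0.34,0.2],1],[[0,0,0],[0,0.34,0.2],1],[[0,0,0],[0,0.34,0.2],1],[[0,0,0],[0,0.34,0.2],1]]}}

```text
clock: 18.95
eef_pos: [0.5536, -0.0873, 0.0938]
orientation: [2.278, 1.481, -0.714]
contact_force: [0.2, -0.3, -0.2]
finger_gap: 0.007
gripper_force: 0.0
```

```bash
python3 -c "
from h import *
from workcell import r
show(r.sense())"
```

```text
18.95 loc mm [0.4 3.9 6.7] F [ 0.1  0.3 -0.3] turn err [0.003, -0.001, -0.004] gap 0.01
```

>>> {"method": "drive_tool", "body": {"targets": [[[0,0,0],[0,0,0],1],[[0,0,0],[0,0,0.012],1],[[0,0,0],[0,0,0.022],1],[[0,0,0],[0,0,0.022],1],[[0,0,0],[0,0.0025,0.022],1],[[0,0,0],[0,0.005,0.022],1],[[0,0,0],[0,0.005,0.022],1],[[0,0,0],[0,0.005,0.022],1]]}}

```text
clock: 19.95
eef_pos: [0.553, -0.0928, 0.0863]
orientation: [2.278, 1.481, -0.714]
contact_force: [-0.2, 4.0, 5.0]
finger_gap: 0.005
gripper_force: 3.2
```

>>> {"method": "drive_tool", "body": {"targets": [[[0,0,0],[0,0,-0.02],1],[[0,0,0],[0,0,-0.07],1],[[0,0,0],[0,-0.1,-0.17],1],[[0,0,0],[0,-0.22,-0.22],1],[[0,0,0],[0,-0.34,-0.22],1],[[0,0,0],[0,-0.34,-0.22],1]]}}

```text
clock: 20.7
eef_pos: [0.4459, 0.0092, 0.158]
orientation: [2.276, 1.485, -0.719]
contact_force: [0.6, -0.9, 0.3]
finger_gap: 0.002
gripper_force: 0.0
```

```bash
python3 win.py pics/w4.png; python3 -c "
import cv2
g=cv2.imread('pics/w4.png',0)[:,288:]
print([int(v) for v in g[110:285].mean(0)[20:230:4]])"
```

```text
20.7 loc mm [   0.4 -133.6   85.1] F [ 0.6  0.9 -0.1] turn err [0.0, 0.001, 0.0] gap 0.0
[44, 25, 12, 9, 16, 34, 58, 81, 97, 108, 114, 117, 118, 115, 110, 104, 96, 89, 83, 79, 77, 75, 75, 76, 77, 78, 79, 81, 79, 74, 64, 52, 41, 35, 37, 49, 66, 86, 103, 117, 125, 129, 126, 118, 104, 85, 63, 39, 18, 7, 7, 21, 44]
```

>>> {"method": "drive_tool", "body": {"targets": [[[0,0,0],[0,0.12,0],1],[[0,0,0],[0,0.24,0],1],[[0,0,0],[0,0.36,0],1],[[0,0,0],[0,0.48,0],1],[[0,0,0],[0,0.6,0.05],1],[[0,0,0],[0,0.6,0.12],1],[[0,0,0],[0,0.6,0.15],1],[[0,0,0],[0,0.6,0.15],1]]}}

```text
clock: 22.0
eef_pos: [0.6535, -0.1209, 0.1084]
orientation: [2.279, 1.482, -0.719]
contact_force: [-0.7, 0.1, 0.8]
finger_gap: 0.004
gripper_force: 0.0
```

```bash
python3 -c "
from h import *
from workcell import r
s=r.sense();show(s);print(np.round(s['q'],2))"
```

```text
22.0 loc mm [  0.9 108.9  24.1] F [ 0.6 -0.7  0.6] turn err [-0.002, 0.001, -0.003] gap 0.0
[-0.04  0.87  1.07 -0.57  1.47  0.51]
```

>>> {"method": "drive_tool", "body": {"targets": [[[0,0,0],[0,-0.005,0.01],1],[[0,0,0],[0,-0.005,0.02],1],[[0,0,0],[0,-0.005,0.03],1],[[0,0,0],[0,-0.005,0.035],1],[[0,0,0],[0,-0.005,0.035],1]]}}

```text
clock: 22.62
eef_pos: [0.6493, -0.1268, 0.0979]
orientation: [2.278, 1.481, -0.715]
contact_force: [1.1, 3.0, 2.4]
finger_gap: 0.003
gripper_force: 1.9
```

```bash
python3 -c "
from h import *
from workcell import r
s=r.sense();show(s)"
```

```text
22.62 loc mm [  0.7 107.4  11.5] F [-1.2 -0.2  3.8] turn err [0.002, -0.001, -0.004] gap 0.0
```

>>> {"method": "drive_tool", "body": {"targets": [[[0,0,0],[0,0,0.005],1],[[0,0,0],[0,0,0.01],1],[[0,0,0],[0,0,0.01],1]]}}

```text
clock: 23.0
eef_pos: [0.6489, -0.1279, 0.0962]
orientation: [2.278, 1.481, -0.713]
contact_force: [-1.4, 8.6, 11.4]
finger_gap: 0.005
gripper_force: 7.3
```

```bash
python3 -c "
from h import *
from workcell import r
s=r.sense();show(s)"
```

```text
23.0 loc mm [  0.7 107.5   9.4] F [ 0.5 -4.7 13.5] turn err [0.004, -0.002, -0.005] gap 0.0
```

>>> {"method": "drive_tool", "body": {"targets": [[[0,0,0],[0,0,0.004],1],[[0,0,0],[0,0,0.004],1],[[0,0,0],[0,0,0.004],1]]}}

```text
clock: 23.38
eef_pos: [0.6489, -0.128, 0.0961]
orientation: [2.277, 1.481, -0.711]
contact_force: [-1.6, 12.7, 17.7]
finger_gap: 0.006
gripper_force: 10.4
```

```bash
python3 -c "
from h import *
from workcell import r
s=r.sense();show(s)"
```

```text
23.38 loc mm [  0.7 107.5   9.3] F [ 1.2 -6.6 20.8] turn err [0.006, -0.002, -0.005] gap 0.01
```

>>> {"method": "drive_tool", "body": {"targets": [[[0,0,0],[0,0,-0.012],1],[[0,0,0],[0,0,-0.012],1],[[0,0,0],[0,0,-0.012],1]]}}

```text
clock: 23.75
eef_pos: [0.649, -0.1277, 0.0966]
orientation: [2.278, 1.481, -0.716]
contact_force: [-0.4, 2.6, 4.4]
finger_gap: 0.002
gripper_force: 2.3
```

```bash
python3 -c "
from h import *
from workcell import r
s=r.sense();show(s)"
```

```text
23.75 loc mm [  0.7 107.4   9.9] F [ 0.7 -1.4  4.8] turn err [0.001, -0.0, -0.004] gap 0.0
```

>>> {"method": "drive_tool", "body": {"targets": [[[0,0,0],[0,0,-0.004],1],[[0,0,0],[0,0,-0.004],1]]}}

```text
clock: 24.0
eef_pos: [0.6493, -0.1268, 0.098]
orientation: [2.278, 1.481, -0.716]
contact_force: [0.8, 0.7, 2.2]
finger_gap: 0.005
gripper_force: 1.9
```

```bash
python3 -c "
from h import *
from workcell import r
s=r.sense();show(s)"
```

```text
24.0 loc mm [  0.7 107.4  11.6] F [0.5 0.4 2.4] turn err [0.001, -0.0, -0.004] gap 0.0
```

>>> {"method": "drive_tool", "body": {"targets": [[[0,0,0],[0,0,-0.03],1],[[0,0,0],[0,0,-0.12],1],[[0,0,0],[0,0,-0.2],1],[[0,0,0],[0,-0.1,-0.28],1],[[0,0,0],[0,-0.25,-0.28],1],[[0,0,0],[0,-0.4,-0.28],1],[[0,0,0],[0,-0.6,-0.28],1],[[0,0,0],[0,-0.6,-0.28],1]]}}

```text
clock: 25.0
eef_pos: [0.453, 0.0304, 0.19]
orientation: [2.276, 1.484, -0.718]
contact_force: [0.2, 0.2, -0.3]
finger_gap: 0.002
gripper_force: 0.0
```

```bash
python3 win.py pics/w5.png; python3 -c "
import cv2
g=cv2.imread('pics/w5.png',0)[:,288:]
print([int(v) for v in g[110:285].mean(0)[20:230:4]])
from workcell import r
t=r.read_camera('top')['frame'][:,:,::-1]; w=cv2.imread('pics/w5.png')
import numpy as np
o=np.zeros((390,800,3),np.uint8);o[:384,:512]=t;o[:352,512:]=w[:,288:]
cv2.imwrite('pics/fin.png',o)"
```

```text
25.0 loc mm [   0.5 -135.7  124.1] F [-0.4  0.1 -0. ] turn err [0.001, 0.001, -0.001] gap 0.0
[44, 25, 12, 9, 15, 34, 58, 81, 98, 108, 114, 118, 118, 115, 110, 104, 96, 89, 83, 79, 77, 76, 75, 77, 78, 78, 79, 81, 80, 74, 65, 53, 41, 34, 36, 48, 67, 86, 104, 117, 126, 129, 126, 118, 104, 85, 63, 39, 18, 6, 6, 20, 44]
```

View pics/fin.png

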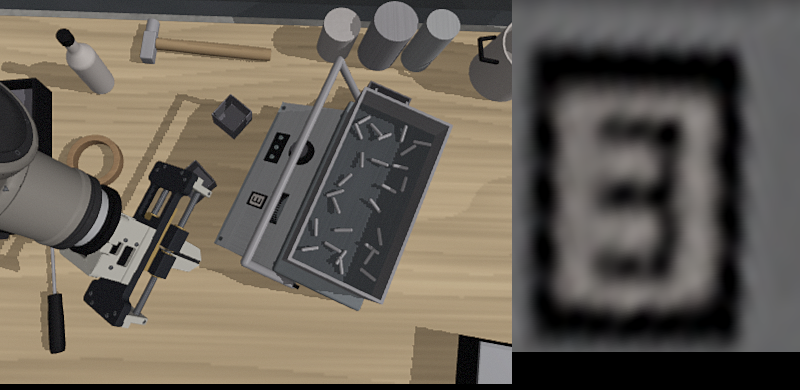

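The 3 stands mid-window: the glyph is at about columns 600–682 and the opening at 553–722. The cup at (232,116) hasn't moved. The other cup, near (200,175), is partly behind the gripper but was never approached at its height. Handing in now.

```bash
python3 -c "
from workcell import r
print(r.sign_off())"
```

```text
the job is handed in; nothing more can be done
None
```

The wheel is set to 3, centred in the window to within about 0.3 mm by my measurement. After that I pressed the start button fully down and released it, left both cups alone, and handed the job in at about 25 s.

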